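# Flip the stock tags of the sample-bottle bins

### The job

Five bins of sample bottles stand before a rail with one hinged two-faced tag per bin. Flip the tags over by pushing gently with a fingertip or the outside of the fingers, so that exactly the tags of the full bins (two bottles) lie over towards their bins with the green face up, and the tags of all other bins lie away from them with the orange face up. Do not pinch or force the tags, and leave the bottles and everything else around where they stand.

Things in the scene. Friction and masses are not known exactly. Their poses are not given: they have to be found in the camera images.
- tagA (a joint): angle (rad) of a hinged flap 48 mm wide, 3 mm thick, 25 g; its free edge is a loose 8 mm roller 60 mm from the hinge axis. 0 = leans over the bins' side, roller 25 mm above hinge height (25 degrees), green face up; 1.13 = upright; 2.26 = leans over the far side, raised alike, orange face up. Turns easily (a level push on the roller of about 1 N), falls slowly to the side it leans to, hard stops
- hingeA (a point): middle of tagA's hinge axis, 110 mm above the table, 25 mm above the rail; tags are in any order. x points across the rail from the bins' (robot's) side to the far side, y along hinge and rail, z up. White rail with five bays 84 mm apart: 36 mm deep, 430 long, 85 high, foot 90 mm deep and 12 high; fixed, placed anew each time
- tagB (a joint): angle (rad) of a hinged flap 48 mm wide, 3 mm thick, 25 g; its free edge is a loose 8 mm roller 60 mm from the hinge axis. 0 = leans over the bins' side, roller 25 mm above hinge height (25 degrees), green face up; 1.13 = upright; 2.26 = leans over the far side, raised alike, orange face up. Turns easily (a level push on the roller of about 1 N), falls slowly to the side it leans to, hard stops
- hingeB (a point): middle of tagB's hinge axis, 110 mm above the table, 25 mm above the rail; tags are in any order. x points across the rail from the bins' (robot's) side to the far side, y along hinge and rail, z up. Each tag turns between two ears 30 mm deep, 54 mm apart inside, 5 mm higher than the axis; two 4 mm stop pins lie 12 mm before and behind the axis at its height
- tagC (a joint): angle (rad) of a hinged flap 48 mm wide, 3 mm thick, 25 g; its free edge is a loose 8 mm roller 60 mm from the hinge axis. 0 = leans over the bins' side, roller 25 mm above hinge height (25 degrees), green face up; 1.13 = upright; 2.26 = leans over the far side, raised alike, orange face up. Turns easily (a level push on the roller of about 1 N), falls slowly to the side it leans to, hard stops
- hingeC (a point): middle of tagC's hinge axis, 110 mm above the table, 25 mm above the rail; tags are in any order. x points across the rail from the bins' (robot's) side to the far side, y along hinge and rail, z up. Rail and stand: see hingeA, hingeB
- tagD (a joint): angle (rad) of a hinged flap 48 mm wide, 3 mm thick, 25 g; its free edge is a loose 8 mm roller 60 mm from the hinge axis. 0 = leans over the bins' side, roller 25 mm above hinge height (25 degrees), green face up; 1.13 = upright; 2.26 = leans over the far side, raised alike, orange face up. Turns easily (a level push on the roller of about 1 N), falls slowly to the side it leans to, hard stops
- hingeD (a point): middle of tagD's hinge axis, 110 mm above the table, 25 mm above the rail; tags are in any order. x points across the rail from the bins' (robot's) side to the far side, y along hinge and rail, z up. Rail and stand: see hingeA, hingeB
- tagE (a joint): angle (rad) of a hinged flap 48 mm wide, 3 mm thick, 25 g; its free edge is a loose 8 mm roller 60 mm from the hinge axis. 0 = leans over the bins' side, roller 25 mm above hinge height (25 degrees), green face up; 1.13 = upright; 2.26 = leans over the far side, raised alike, orange face up. Turns easily (a level push on the roller of about 1 N), falls slowly to the side it leans to, hard stops
- hingeE (a point): middle of tagE's hinge axis, 110 mm above the table, 25 mm above the rail; tags are in any order. x points across the rail from the bins' (robot's) side to the far side, y along hinge and rail, z up. Rail and stand: see hingeA, hingeB
- binA: open grey stock bin, 100 mm deep, 54 mm wide, 34 mm high, with places for two bottles in one row; fixed; full: two bottles. Origin: middle of its underside, axes as the rail's, 155 mm to the -x side of its bay's hinge; the tag of this bin is the one with the same rail y. Which bin is in which bay changes
- binB: open grey stock bin, 100 mm deep, 54 mm wide, 34 mm high, with places for two bottles in one row; fixed; full: two bottles. Origin: middle of its underside, axes as the rail's, 155 mm to the -x side of its bay's hinge; the tag of this bin is the one with the same rail y. Which bin is in which bay changes
- binC: open grey stock bin, 100 mm deep, 54 mm wide, 34 mm high, with places for two bottles in one row; fixed; full: two bottles. Origin: middle of its underside, axes as the rail's, 155 mm to the -x side of its bay's hinge; the tag of this bin is the one with the same rail y. Which bin is in which bay changes
- binD: open grey stock bin, 100 mm deep, 54 mm wide, 34 mm high, with places for two bottles in one row; fixed; not full: one bottle, in the place nearer the robot, the other place free. Origin: middle of its underside, axes as the rail's, 155 mm to the -x side of its bay's hinge; the tag of this bin is the one with the same rail y. Which bin is in which bay changes
- binE: open grey stock bin, 100 mm deep, 54 mm wide, 34 mm high, with places for two bottles in one row; fixed; not full: empty. Origin: middle of its underside, axes as the rail's, 155 mm to the -x side of its bay's hinge; the tag of this bin is the one with the same rail y. Which bin is in which bay changes
- bottleA1: loose clear sample bottle with blue cap and white label, 40 mm across, 66 mm high, 60 g, upright in binA (top at 70 mm). Origin: centre of its underside
- bottleA2: loose clear sample bottle with blue cap and white label, 40 mm across, 66 mm high, 60 g, upright in binA (top at 70 mm). Origin: centre of its underside
- bottleB1: loose clear sample bottle with blue cap and white label, 40 mm across, 66 mm high, 60 g, upright in binB (top at 70 mm). Origin: centre of its underside
- bottleB2: loose clear sample bottle with blue cap and white label, 40 mm across, 66 mm high, 60 g, upright in binB (top at 70 mm). Origin: centre of its underside
- bottleC1: loose clear sample bottle with blue cap and white label, 40 mm across, 66 mm high, 60 g, upright in binC (top at 70 mm). Origin: centre of its underside
- bottleC2: loose clear sample bottle with blue cap and white label, 40 mm across, 66 mm high, 60 g, upright in binC (top at 70 mm). Origin: centre of its underside
- bottleD1: loose clear sample bottle with blue cap and white label, 40 mm across, 66 mm high, 60 g, upright in binD (top at 70 mm). Origin: centre of its underside
- dishes: loose stack of two shut culture dishes, 60 mm across, 30 mm high, beyond the rail. Origin: centre of its underside
- washer: loose white bottle, 60 mm across, 140 mm high, to the right of the rail. Origin: centre of its underside
Not all that is in view belongs to the job. What is shaped like the binE but yellow is not meant.

How it is judged:
At the end, for the whole second after the job is handed in: every tag in front of whose bay a full bin (A, B or C) stands rests green face up (joint below 0.12 rad), every other tag rests orange face up (joint above 2.14 rad), and all five are at rest (below 0.05 rad/s) (((y of hingeA in the frame of binA between -0.03 and 0.03 m and value of joint tagA below 0.12 rad) or (y of hingeA in the frame of binB between -0.03 and 0.03 m and value of joint tagA below 0.12 rad) or (y of hingeA in the frame of binC between -0.03 and 0.03 m and value of joint tagA below 0.12 rad) or (y of hingeA in the frame of binD between -0.03 and 0.03 m and value of joint tagA above 2.14 rad) or (y of hingeA in the frame of binE between -0.03 and 0.03 m and value of joint tagA above 2.14 rad)) and velocity of joint tagA between -0.05 and 0.05 rad/s and ((y of hingeB in the frame of binA between -0.03 and 0.03 m and value of joint tagB below 0.12 rad) or (y of hingeB in the frame of binB between -0.03 and 0.03 m and value of joint tagB below 0.12 rad) or (y of hingeB in the frame of binC between -0.03 and 0.03 m and value of joint tagB below 0.12 rad) or (y of hingeB in the frame of binD between -0.03 and 0.03 m and value of joint tagB above 2.14 rad) or (y of hingeB in the frame of binE between -0.03 and 0.03 m and value of joint tagB above 2.14 rad)) and velocity of joint tagB between -0.05 and 0.05 rad/s and ((y of hingeC in the frame of binA between -0.03 and 0.03 m and value of joint tagC below 0.12 rad) or (y of hingeC in the frame of binB between -0.03 and 0.03 m and value of joint tagC below 0.12 rad) or (y of hingeC in the frame of binC between -0.03 and 0.03 m and value of joint tagC below 0.12 rad) or (y of hingeC in the frame of binD between -0.03 and 0.03 m and value of joint tagC above 2.14 rad) or (y of hingeC in the frame of binE between -0.03 and 0.03 m and value of joint tagC above 2.14 rad)) and velocity of joint tagC between -0.05 and 0.05 rad/s and ((y of hingeD in the frame of binA between -0.03 and 0.03 m and value of joint tagD below 0.12 rad) or (y of hingeD in the frame of binB between -0.03 and 0.03 m and value of joint tagD below 0.12 rad) or (y of hingeD in the frame of binC between -0.03 and 0.03 m and value of joint tagD below 0.12 rad) or (y of hingeD in the frame of binD between -0.03 and 0.03 m and value of joint tagD above 2.14 rad) or (y of hingeD in the frame of binE between -0.03 and 0.03 m and value of joint tagD above 2.14 rad)) and velocity of joint tagD between -0.05 and 0.05 rad/s and ((y of hingeE in the frame of binA between -0.03 and 0.03 m and value of joint tagE below 0.12 rad) or (y of hingeE in the frame of binB between -0.03 and 0.03 m and value of joint tagE below 0.12 rad) or (y of hingeE in the frame of binC between -0.03 and 0.03 m and value of joint tagE below 0.12 rad) or (y of hingeE in the frame of binD between -0.03 and 0.03 m and value of joint tagE above 2.14 rad) or (y of hingeE in the frame of binE between -0.03 and 0.03 m and value of joint tagE above 2.14 rad)) and velocity of joint tagE between -0.05 and 0.05 rad/s); the robot touches nothing.
It fails at once if a bottle in a bin is lifted, tipped over or shifted by more than 15 mm (distance of any of bottleA1, bottleA2, bottleB1, bottleB2, bottleC1, bottleC2, bottleD1 from where it was at the start of the episode above 0.015 m).
It fails at once if the dishes or the white bottle are shifted by more than 15 mm (distance of any of dishes, washer from where it was at the start of the episode above 0.015 m).
It fails at once if a tag is pinched or forced: more than 20 N between the fingers and a tag (contact force between the fingers and tagA above 20 N or contact force between the fingers and tagB above 20 N or contact force between the fingers and tagC above 20 N or contact force between the fingers and tagD above 20 N or contact force between the fingers and tagE above 20 N).
It also fails if it takes over 58 s, if anything falls off the work surface, if the arm or the gripper's body presses on something with over 40 N, if the wrist force passes 120 N, or if a joint passes its speed limit or range.

### The arm

A 6-joint arm with a two-finger parallel gripper is mounted at the origin on the work surface. World frame = base frame: x ahead of the robot, y to its left, z up, the work surface at z = 0. Lengths are in m, angles in rad, forces in N, time in s.
With the tool pointing down it reaches from about 0.35 to 0.975 m from the base axis. Payload 4.9 kg.
Tool frame: the origin (TCP) lies midway between the tips of the shut fingers; the grasp point (between the pads) lies 19 mm behind it; y points along the fingers, z is the direction in which the jaws open and shut, and the axes are right-handed (so a half turn about y gives the same grasp; the last joint's range is limited). The gripper opens to 85 mm and grips with 20 to 120 N. Pads are 22 mm wide; open, the fingers measure 114 mm over their backs; the gripper's body (76 mm by 85 mm) begins 54 mm behind the grasp point. The pads swing forward as they close: fully open they stand 13 mm farther back than shut.
Start: joints at [-1.441, 0.053, 1.613, -0, 1.476, -0.119], TCP at [0.154, -0.606, 0.231] pointing down, gripper open.
Joint ranges: [-3.01, 3.01], [-1.01, 2.22], [0.06, 2.58], [-1.02, 4.17], [0.09, 2.62], [-3.14, 3.14]. Speed limits (rad/s): [2.57, 2.57, 3.14, 3.14, 3.14, 3.14].

### API

Orientations are given as a unit quaternion [w, x, y, z].
In Python, from plant import * gives the robot as it stands.
- The arm moves only by the shell command python3 -m crank 'ROWS'. ROWS is JSON, a list that holds one entry, the list of rows, each a list of 5 numbers: the gripper command: -1 is shut, 1 is fully open, values between are in proportion, then the shift along the tool's x, y, z in cm, then the turn about the tool's y in degrees. In form: [[[jaw, dx, dy, dz, twist], ...]]. A call has 1 to 8 rows; each row shifts and turns the commanded pose from where the row before left it, along the tool's axes as they then stand; what a row does not reach is not made up. A row lasts 1/8 s, in which the tool goes at most 62.5 mm and 10.7 degrees, less where a joint would pass 70% of its speed; a pose out of reach is approached as far as the arm can. A call with a gripper value outside its range is refused whole. The fingers move at their own pace and stop on an object; the grip force is fixed at half the most. Time passes only in rows, so rows that do not move let the fingers close. It gives the time, the measured TCP pose, the force and the opening at its end, in the units of the state.
- state(): the state, without advancing time (a new reading comes with each control period).
- grab_frame(name): name is "scene" or "top" or "wrist"; returns a dict with "frame" (420x560x3 uint8, red, green, blue), "fx", "fy", "cx", "cy" (pixels), "pose" (4x4, takes a point from camera to world coordinates). Camera axes: x right, y up, looking along -z (the intrinsics and any distortion apply to the point x, -y, -z); pixel columns grow to the right and rows downward; lengths in m; the calibration is good to about 2 mm. A picture is of the moment at which its call begins. There is no depth.
- job_done(): hands the job in, once; it reports no verdict.
The state is a dict: "time": time; "joint_pos": joint angles; "joint_vel": joint speeds; "joint_efforts": joint torques, N m; "tool_pos": TCP position; "tool_rot": TCP orientation; "contact_force": force on the tool from outside, world axes, zero at the start; "ft_torque": the same for the moment, N m; "gripper_width": opening from 0.0 (shut) to 1.0 (fully open).
Only numpy, scipy, OpenCV 4.12 (cv2) and the standard library are available. Lean on these libraries where they do the work, as an engineer would, in place of code of your own. Each camera call takes 0.05 s, during which the arm holds its last target.

## Working session

There is one attempt and no reset: what is moved stays moved. The work goes in short steps, Python scripts to look and compute and a shell command to move; the robot and the scene stay as the last step left them, time stands still between calls to the robot, and variables do not carry over. Pictures are saved under pics/ and viewed, and the job is handed in when it is done.

```bash
mkdir -p pics; ls; python3 - <<'E'
from plant import *
import cv2
print(state())
for n in ["scene","top","wrist"]:
    f=grab_frame(n); cv2.imwrite(f"pics/{n}0.png",f["frame"][:,:,::-1]); print(n,f["fx"],f["fy"],f["cx"],f["cy"],f["pose"],[k for k in f])
E
```

```text
pics
{'time': 0.0, 'joint_pos': array([-1.44102101e+00,  5.34267221e-02,  1.61428196e+00, -1.68248316e-05,
        1.47600858e+00, -1.18983257e-01]), 'joint_vel': array([ 0.00021474,  0.00017799,  0.00077955,  0.00050326, -0.00041965,
       -0.00221886]), 'joint_efforts': array([-1.21368130e-04, -3.93683910e+01, -3.70174026e+01, -1.11129787e-04,
        7.02518126e-03, -1.86156456e-05]), 'tool_pos': array([ 0.15380058, -0.60513972,  0.2300269 ]), 'tool_rot': array([ 0.08771339, -0.08773334,  0.70239494, -0.7008927 ]), 'contact_force': array([-0.25425594, -0.64723109, -0.71638093]), 'ft_torque': array([0.05607462, 0.02566529, 0.03465429]), 'gripper_width': 1.0011276040355859}
scene 525.0832990214836 525.0832990214836 275.97757669967336 205.23708783603183 [[-0.8056651  -0.43707889  0.39983221  1.06091665]
 [ 0.59235112 -0.60000771  0.53769034  0.62747429]
 [ 0.00488932  0.6700394   0.74230944  1.02457035]
 [ 0.          0.          0.          1.        ]] ['frame', 'fx', 'fy', 'cx', 'cy', 'pose']
top 493.6643276344542 493.6643276344542 283.9122626513179 200.6505902873849 [[-0.00192965  0.99361911 -0.11277117  0.38813383]
 [-0.99999011 -0.00236924 -0.00376418 -0.08653968]
 [-0.00400734  0.11276279  0.99361386  1.53296951]
 [ 0.          0.          0.          1.        ]] ['frame', 'fx', 'fy', 'cx', 'cy', 'pose']
wrist 302.9284251395964 302.9284251395964 277.48940971638785 215.92741418236483 [[ 0.24503497  0.92940165  0.27598993  0.22333993]
 [-0.96951191  0.23552013  0.06765289 -0.58840365]
 [-0.00212447 -0.28415285  0.95877664  0.37308455]
 [ 0.          0.          0.          1.        ]] ['frame', 'fx', 'fy', 'cx', 'cy', 'pose']
```

View pics/scene0.png

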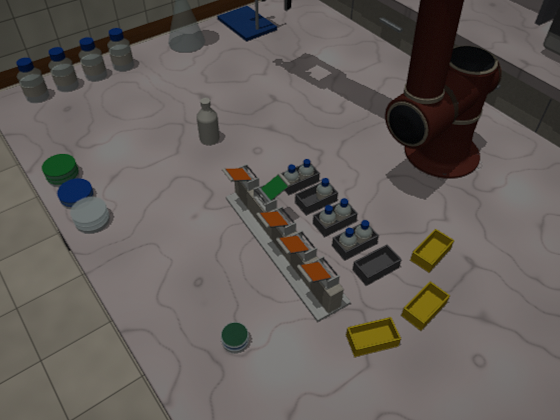

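View pics/top0.png

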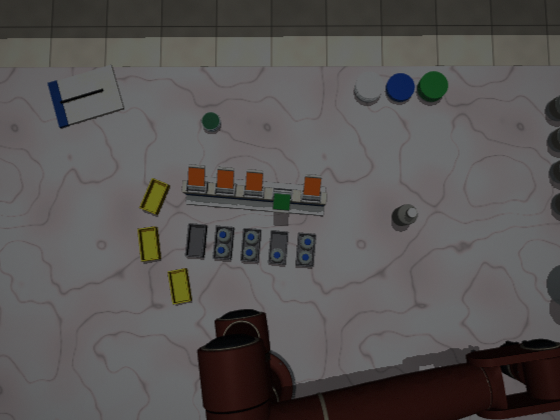

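View pics/wrist0.png

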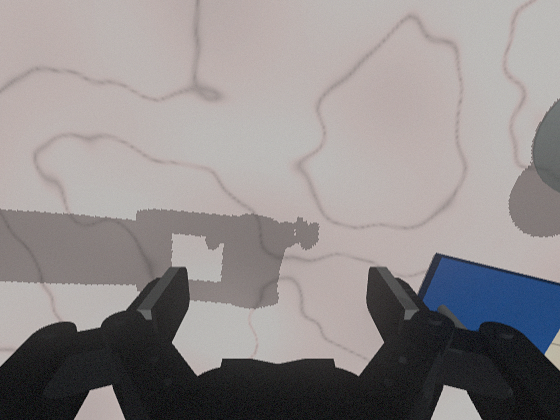

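```bash
cat > h.py <<'E'
from plant import *
import cv2, numpy as np
def ray(f,u,v):
    d=np.array([(u-f["cx"])/f["fx"],-(v-f["cy"])/f["fy"],-1.0]); P=f["pose"]
    return P[:3,3],P[:3,:3]@d
def atz(f,u,v,z):
    o,d=ray(f,u,v); return o+d*(z-o[2])/d[2]
def proj(f,p):
    P=f["pose"]; c=P[:3,:3].T@(np.array(p)-P[:3,3]); return f["cx"]+f["fx"]*c[0]/-c[2], f["cy"]-f["fy"]*c[1]/-c[2]
def crop(f,name,x0,y0,w,h,s):
    c=f["frame"][y0:y0+h,x0:x0+w,::-1]; cv2.imwrite(name,cv2.resize(c,None,fx=s,fy=s,interpolation=cv2.INTER_CUBIC))
E
python3 - <<'E'
from h import *
f=grab_frame("top"); crop(f,"pics/topc.png",175,155,160,120,5)
f=grab_frame("scene"); crop(f,"pics/scc.png",210,150,200,175,4)
E
```

```text
(no output)
```

View pics/topc.png

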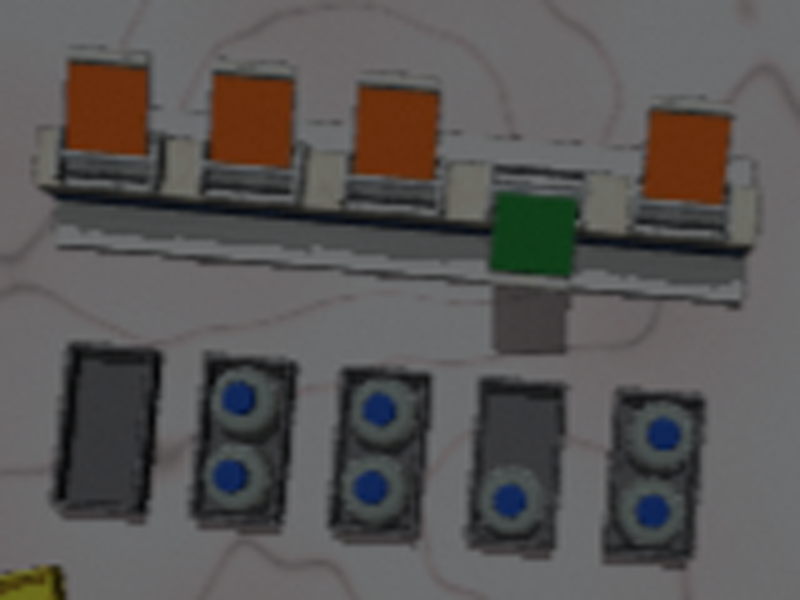

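View pics/scc.png

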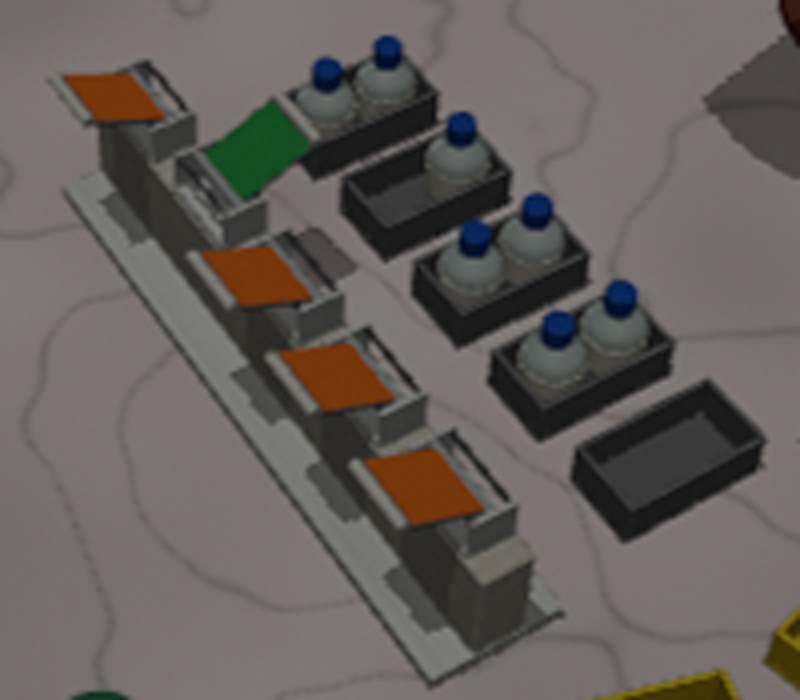

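```bash
python3 - <<'E'
from h import *
f=grab_frame("top")
A=[]
for u,v in [(109,55),(254,68),(400,80),(692,104),(532,275)]:
    p=atz(f,175+u/5,155+v/5,0.135); A.append(p); print(p.round(4))
A=np.array(A)
d=A[3]-A[0]; print(np.linalg.norm(d)/4, np.linalg.norm(np.diff(A[:3],axis=0),axis=1))
d/=np.linalg.norm(d); ang=np.arctan2(d[0],-d[1]); print("yhat=",-d,"yaw deg",np.degrees(np.arctan2(-d[0]*-1,-d[1])))
yh=-d; xh=np.array([yh[1],-yh[0],0]); print("xh",xh)
c=A[[0,1,2,3]].mean(0)
for i,k in enumerate([0,1,2,4]):
    H=A[i]-0.0544*xh; print("hinge",k+1,H.round(4))
print("h4 from3/5",((A[2]+A[3])/2-0.0544*xh).round(4), "green roller rel", (A[4]-((A[2]+A[3])/2-0.0544*xh))@xh)
# check: project hinge ends in scene
g=grab_frame("scene")
for i in range(4): print(proj(g,A[i]), [ (round(210+a/4,1),round(150+b/4,1)) for a,b in [[(375,492),(290,385),(212,290),(70,100)][i]]])
dd=atz(f,210,121,0.03);print("dishes",dd, "washer",atz(f,408,212,0.14))
E
```

```text
[0.6477 0.169  0.135 ]
[0.6399 0.0855 0.135 ]
[0.6326 0.0016 0.135 ]
[ 0.6183 -0.1659  0.135 ]
[ 0.5201 -0.074   0.135 ]
0.08404541461739605 [0.08386397 0.08424036]
yhat= [ 0.08741089  0.99617234 -0.        ] yaw deg -5.014674675445348
xh [ 0.99617234 -0.08741089  0.        ]
hinge 1 [0.5935 0.1738 0.135 ]
hinge 2 [0.5857 0.0903 0.135 ]
hinge 3 [0.5785 0.0063 0.135 ]
hinge 5 [ 0.5641 -0.1611  0.135 ]
h4 from3/5 [ 0.5713 -0.0774  0.135 ] green roller rel -0.051307710218967004
(np.float64(303.9096145190116), np.float64(273.97062149986795)) [(303.8, 273.0)]
(np.float64(282.47145043611295), np.float64(245.93956749000324)) [(282.5, 246.2)]
(np.float64(262.4660326793137), np.float64(220.21334558690714)) [(263.0, 222.5)]
(np.float64(227.09203713312465), np.float64(174.72370522630555)) [(227.5, 175.0)]
dishes [0.80962298 0.14951191 0.03      ] washer [ 0.5130729  -0.43231803  0.14      ]
```

```bash
cat >> h.py <<'E'
from scipy.spatial.transform import Rotation as Ro
H={1:(.5935,.1738),2:(.5857,.0903),3:(.5785,.0063),4:(.5713,-.0774),5:(.5641,-.1611)}
xh=np.array([.99617,-.08741]); yh=np.array([.08741,.99617])
def rep(*targets):
    """targets: (bay, relx, z[,rely]) -> shift in tool axes cm, cumulative from the current pose"""
    s=state(); q=s["tool_rot"]; R=Ro.from_quat([q[1],q[2],q[3],q[0]]).as_matrix(); p=s["tool_pos"]
    print("t %.2f"%s["time"],"p",p.round(4),"F",s["contact_force"].round(2),"w %.2f"%s["gripper_width"])
    print("tool x",R[:,0].round(3),"y",R[:,1].round(3),"z",R[:,2].round(3))
    for b in H:
        r=p[:2]-np.array(H[b]); print(b,"rel mm",(1e3*np.array([r@xh,r@yh])).round(1),end="; ")
    print()
    for t in targets:
        g=np.r_[np.array(H[t[0]])+t[1]*xh+(t[3] if len(t)>3 else 0)*yh,t[2]]
        print(t,"shift cm",(100*R.T@(g-p)).round(2)); p=g
E
python3 -c "
from h import *
rep((5,.09,.23))"
```

```text
t 0.35 p [ 0.1539 -0.6056  0.231 ] F [ 0.07 -0.46 -0.1 ] w 1.00
tool x [-0.969 -0.246 -0.   ] y [-0.  0. -1.] z [ 0.246 -0.969 -0.   ]
1 rel mm [-369.8 -814.8]; 2 rel mm [-369.3 -731. ]; 3 rel mm [-369.5 -646.7]; 4 rel mm [-369.6 -562.7]; 5 rel mm [-369.8 -478.7]; 
(5, 0.09, 0.23) shift cm [-59.2    0.12 -30.01]
```

```bash
python3 -m crank '[[[-1,0,0,0,9.6],[-1,0,0,0,9.6],[-1,0,0,0,0],[-1,0,0,0,0]]]'; python3 -c "
from h import *
rep((5,.09,.23),(5,.09,.126),(5,-.02,.126))"
```

```text
time: 0.85
tool_pos: [0.1539, -0.6057, 0.2313]
tool_rot: [-0.03, 0.03, 0.707, -0.706]
contact_force: [0.4, -0.1, 0.5]
gripper_width: 0.14
t 0.85 p [ 0.1539 -0.6057  0.2313] F [ 0.39 -0.08  0.48] w 0.14
tool x [-0.996  0.084  0.   ] y [-0.  0. -1.] z [-0.084 -0.996 -0.   ]
1 rel mm [-369.8 -815. ]; 2 rel mm [-369.3 -731.1]; 3 rel mm [-369.5 -646.8]; 4 rel mm [-369.6 -562.8]; 5 rel mm [-369.8 -478.8]; 
(5, 0.09, 0.23) shift cm [-46.15   0.13 -47.71]
(5, 0.09, 0.126) shift cm [-0.  10.4  0. ]
(5, -0.02, 0.126) shift cm [11.    0.   -0.04]
```

```bash
python3 -m crank '[[[-1,-3.3,0,-3.4,0],[-1,-3.3,0,-3.4,0],[-1,-3.3,0,-3.4,0],[-1,-3.3,0,-3.4,0],[-1,-3.3,0,-3.4,0],[-1,-3.3,0,-3.4,0],[-1,-3.3,0,-3.4,0],[-1,-3.3,0,-3.4,0]]]'; python3 -m crank '[[[-1,-3.3,0,-3.4,0],[-1,-3.3,0,-3.4,0],[-1,-3.3,0,-3.4,0],[-1,-3.3,0,-3.4,0],[-1,-3.3,0,-3.4,0],[-1,-3.3,0,-3.4,0],[-1,0,0,0,0]]]';python3 -c "
from h import *
rep((5,.09,.23),(5,.09,.126),(5,-.02,.126))
f=grab_frame('wrist'); cv2.imwrite('pics/w1.png',f['frame'][:,:,::-1])
f=grab_frame('scene'); crop(f,'pics/s1.png',180,80,240,200,3)"
```

```text
time: 1.85
tool_pos: [0.4414, -0.3564, 0.2315]
tool_rot: [0.03, -0.03, -0.706, 0.707]
contact_force: [1.0, -0.7, 0.4]
gripper_width: 0.001
time: 2.72
tool_pos: [0.6568, -0.169, 0.2309]
tool_rot: [-0.029, 0.029, 0.707, -0.706]
contact_force: [-0.2, 0.6, -0.6]
gripper_width: 0.002
t 2.73 p [ 0.6568 -0.169   0.2309] F [-0.15  0.56 -0.57] w 0.00
tool x [-0.997  0.081  0.   ] y [-0.  0. -1.] z [-0.081 -0.997 -0.   ]
1 rel mm [  93.  -335.9]; 2 rel mm [  93.5 -252.1]; 3 rel mm [  93.3 -167.8]; 4 rel mm [ 93.2 -83.8]; 5 rel mm [93.   0.2]; 
(5, 0.09, 0.23) shift cm [0.3  0.09 0.02]
(5, 0.09, 0.126) shift cm [-0.  10.4  0. ]
(5, -0.02, 0.126) shift cm [11.    0.   -0.07]
```

View pics/w1.png

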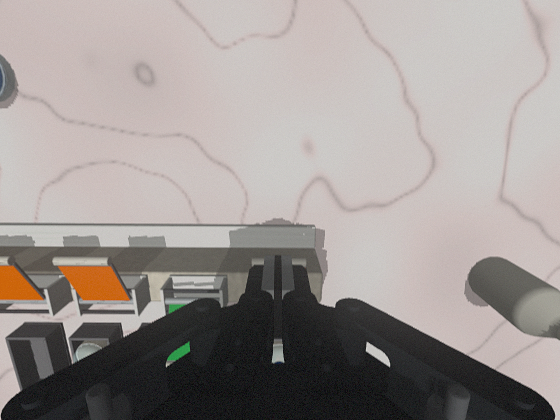

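View pics/s1.png

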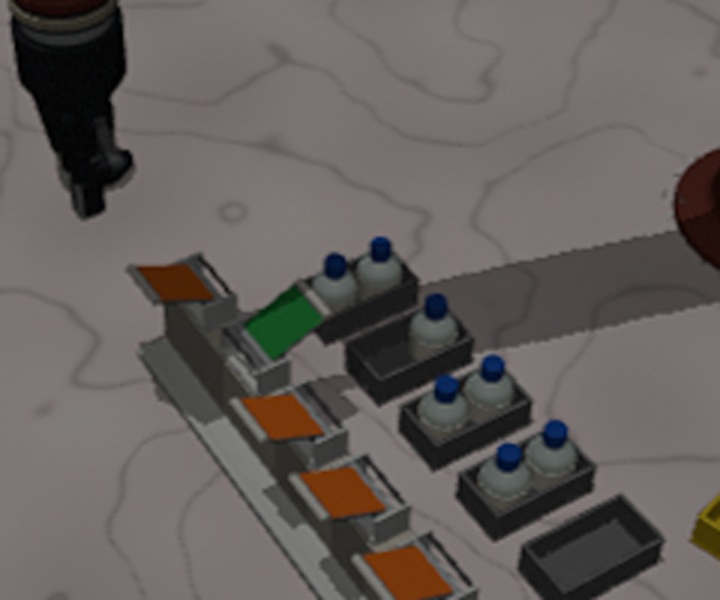

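```bash
python3 -m crank '[[[-1,0,2.1,0,0],[-1,0,2.1,0,0],[-1,0,2.1,0,0],[-1,0,2.1,0,0],[-1,0,2.1,0,0],[-1,0,0,0,0],[-1,1,0,0,0],[-1,0.8,0,0,0]]]'; python3 -m crank '[[[-1,0.8,0,0,0],[-1,0.8,0,0,0],[-1,0.8,0,0,0],[-1,0.8,0,0,0],[-1,0.8,0,0,0],[-1,0.8,0,0,0]]]'; python3 -c "
from h import *
rep()
f=grab_frame('scene'); crop(f,'pics/s2.png',180,80,240,200,3)"
```

```text
time: 3.82
tool_pos: [0.6374, -0.17, 0.1277]
tool_rot: [0.03, -0.031, -0.706, 0.707]
contact_force: [-0.4, 0.0, 0.1]
gripper_width: 0.001
time: 4.58
tool_pos: [0.5889, -0.1656, 0.1262]
tool_rot: [-0.031, 0.03, 0.706, -0.706]
contact_force: [-0.4, 0.3, 0.6]
gripper_width: 0.001
t 4.58 p [ 0.5889 -0.1656  0.1262] F [-0.38  0.33  0.56] w 0.00
tool x [-0.996  0.086  0.   ] y [-0.  0. -1.] z [-0.086 -0.996 -0.   ]
1 rel mm [  25.1 -338.5]; 2 rel mm [  25.5 -254.6]; 3 rel mm [  25.4 -170.3]; 4 rel mm [ 25.2 -86.3]; 5 rel mm [25.1 -2.3];
```

View pics/s2.png

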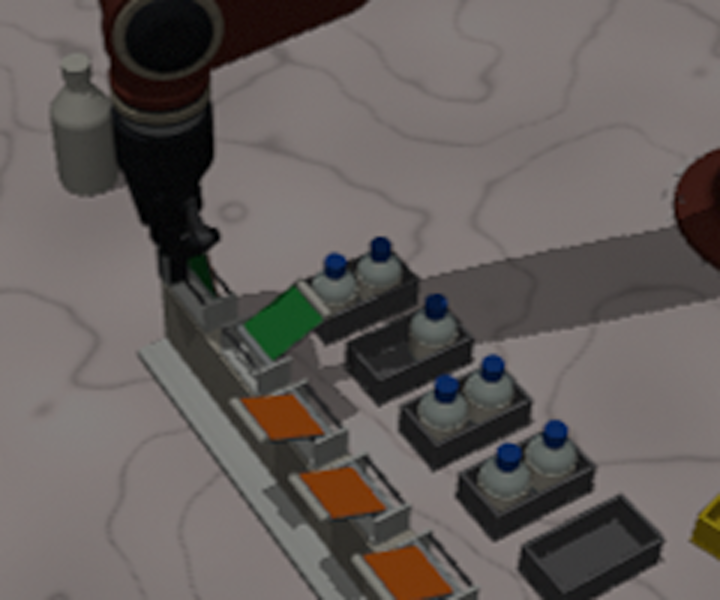

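```bash
python3 -m crank '[[[-1,0.8,0,0,0],[-1,0.8,0,0,0],[-1,0.8,0,0,0],[-1,0.8,0,0,0],[-1,0,0,0,0],[-1,0,0,0,0],[-1,0,0,0,0]]]'; python3 -c "
from h import *
rep()
f=grab_frame('scene'); crop(f,'pics/s3.png',180,80,240,200,3)"
```

```text
time: 5.5
tool_pos: [0.5578, -0.1629, 0.1264]
tool_rot: [0.03, -0.031, -0.706, 0.706]
contact_force: [0.4, 0.2, -0.4]
gripper_width: -0.001
t 5.50 p [ 0.5578 -0.1629  0.1264] F [ 0.41  0.24 -0.42] w -0.00
tool x [-0.996  0.086 -0.   ] y [ 0. -0. -1.] z [-0.086 -0.996  0.   ]
1 rel mm [  -6.2 -338.6]; 2 rel mm [  -5.7 -254.7]; 3 rel mm [  -5.8 -170.4]; 4 rel mm [ -6.  -86.4]; 5 rel mm [-6.1 -2.4];
```

View pics/s3.png

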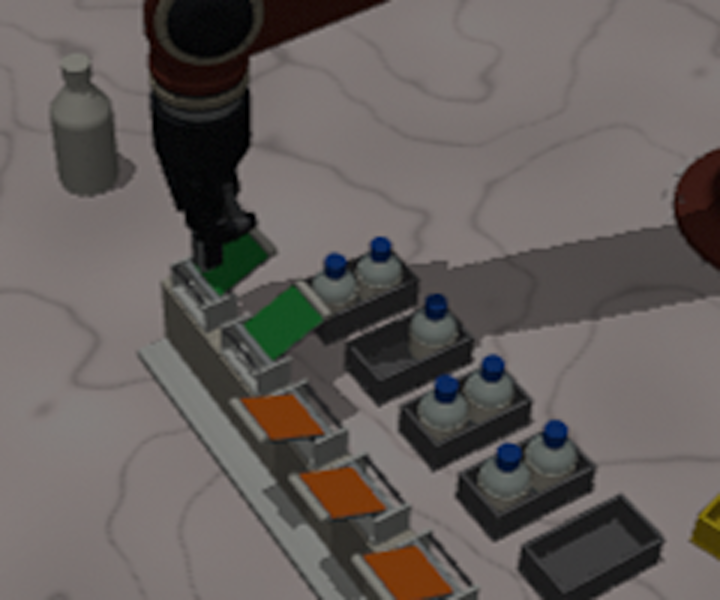

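```bash
python3 -m crank '[[[-1,-1,-2,0,0],[-1,-1,-3,0,0],[-1,0,-4,0,0],[-1,-2,0,-4.3,0],[-1,-2,0,-4.3,0],[-1,-2,0,-4.3,0],[-1,-1.7,0,-4.1,0],[-1,0,0,0,0]]]'; python3 -c "
from h import *
rep((3,.09,.126))
f=grab_frame('scene'); crop(f,'pics/s4.png',180,80,240,200,3)"
```

```text
time: 6.55
tool_pos: [0.6697, 0.0008, 0.2159]
tool_rot: [-0.029, 0.029, 0.707, -0.706]
contact_force: [-0.8, -1.2, 0.9]
gripper_width: -0.0
t 6.55 p [0.6697 0.0008 0.2159] F [-0.76 -1.23  0.9 ] w -0.00
tool x [-0.997  0.082  0.   ] y [-0.  0. -1.] z [-0.082 -0.997 -0.   ]
1 rel mm [  91.  -165.6]; 2 rel mm [ 91.5 -81.8]; 3 rel mm [91.3  2.5]; 4 rel mm [91.2 86.5]; 5 rel mm [ 91.1 170.5]; 
(3, 0.09, 0.126) shift cm [0.13 8.99 0.26]
```

View pics/s4.png

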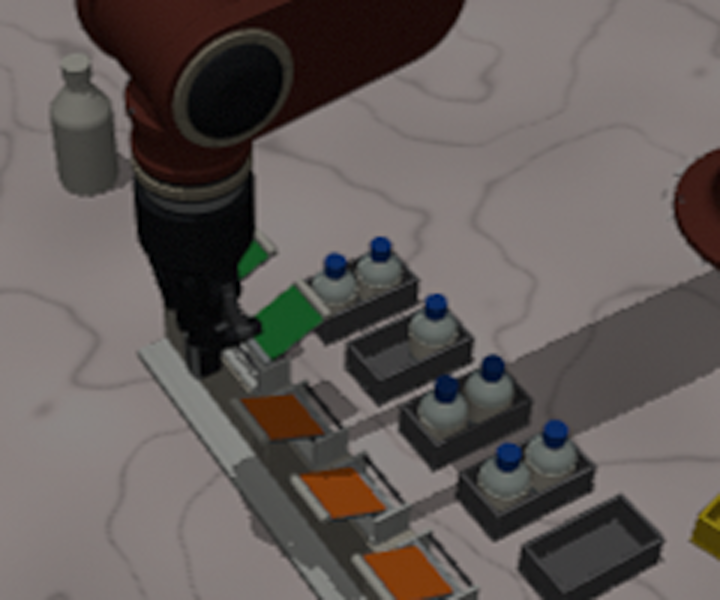

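Tag 5 is down on the green side. Repeat the push at bay 3.

```bash
python3 -m crank '[[[-1,0,2.2,0.1,0],[-1,0,2.2,0.1,0],[-1,0,2.2,0,0],[-1,0,2.3,0,0],[-1,0,0,0,0],[-1,0.8,0,0,0],[-1,0.8,0,0,0],[-1,0.8,0,0,0]]]'; python3 -m crank '[[[-1,0.8,0,0,0],[-1,0.8,0,0,0],[-1,0.8,0,0,0],[-1,0.8,0,0,0],[-1,0.8,0,0,0],[-1,0.8,0,0,0],[-1,0.8,0,0,0],[-1,0.8,0,0,0]]]';  python3 -m crank '[[[-1,0.8,0,0,0],[-1,0,0,0,0],[-1,0,0,0,0],[-1,0,0,0,0]]]'; python3 -c "
from h import *
rep()
f=grab_frame('scene'); crop(f,'pics/s5.png',180,80,240,200,3)"
```

```text
time: 7.6
tool_pos: [0.6448, -0.0017, 0.1285]
tool_rot: [0.03, -0.031, -0.706, 0.706]
contact_force: [0.8, -0.4, 0.1]
gripper_width: 0.001
time: 8.6
tool_pos: [0.5806, 0.0037, 0.1273]
tool_rot: [0.03, -0.031, -0.706, 0.706]
contact_force: [0.6, -0.4, -0.2]
gripper_width: -0.001
time: 9.1
tool_pos: [0.5733, 0.0043, 0.1274]
tool_rot: [0.03, -0.031, -0.706, 0.706]
contact_force: [-0.2, -0.0, 0.1]
gripper_width: 0.001
t 9.10 p [0.5733 0.0043 0.1274] F [-0.17 -0.02  0.12] w 0.00
tool x [-0.996  0.086 -0.   ] y [ 0. -0. -1.] z [-0.086 -0.996  0.   ]
1 rel mm [  -5.3 -170.6]; 2 rel mm [ -4.9 -86.7]; 3 rel mm [-5.  -2.4]; 4 rel mm [-5.2 81.6]; 5 rel mm [ -5.3 165.6];
```

View pics/s5.png

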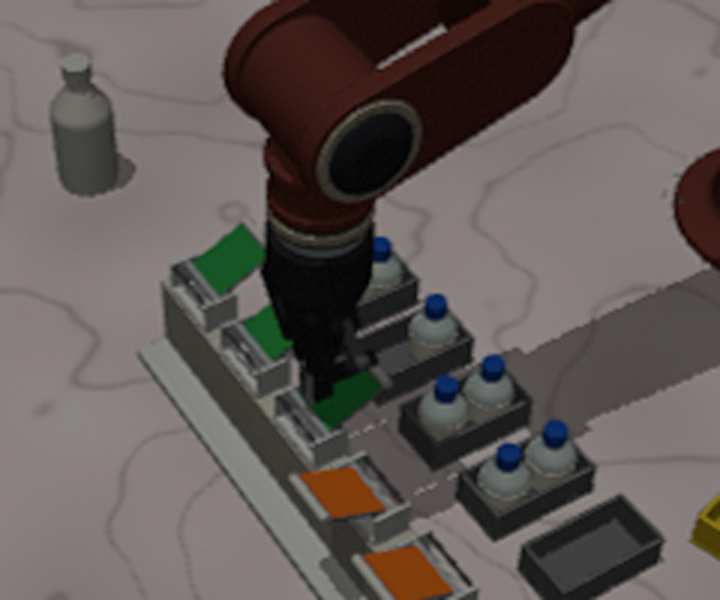

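Tag 3 over. Next bay 2 (8.7 cm further in -z of the tool).

```bash
python3 -m crank '[[[-1,-1,-2,0,0],[-1,-1,-3,0,0],[-1,0,-4,0,0],[-1,-2.5,0,-3,0],[-1,-2.5,0,-3,0],[-1,-2.5,0,-2.5,0],[-1,0,0,0,0],[-1,0,0,0,0]]]'; python3 -c "
from h import *
rep((2,.09,.126))"; python3 -m crank '[[[-1,0,2.2,0,0],[-1,0,2.2,0,0],[-1,0,2.2,0,0],[-1,0,2.2,0,0],[-1,0,0,0,0],[-1,0.8,0,0,0],[-1,0.8,0,0,0],[-1,0.8,0,0,0]]]'; python3 -c "
from h import *
rep()
f=grab_frame('scene'); crop(f,'pics/s6.png',180,80,240,200,3)"
```

```text
time: 10.15
tool_pos: [0.6747, 0.0806, 0.2169]
tool_rot: [0.031, -0.03, -0.706, 0.707]
contact_force: [0.5, 0.8, 0.2]
gripper_width: 0.002
t 10.15 p [0.6747 0.0806 0.2169] F [0.52 0.75 0.24] w 0.00
tool x [-0.996  0.086  0.001] y [-0.001 -0.    -1.   ] z [-0.086 -0.996  0.   ]
1 rel mm [ 89.  -85.8]; 2 rel mm [89.5 -1.9]; 3 rel mm [89.3 82.4]; 4 rel mm [ 89.2 166.4]; 5 rel mm [ 89.  250.4]; 
(2, 0.09, 0.126) shift cm [-0.06  9.09 -0.19]
time: 11.15
tool_pos: [0.6512, 0.0831, 0.1305]
tool_rot: [-0.03, 0.031, 0.707, -0.706]
contact_force: [0.1, 1.1, 0.4]
gripper_width: -0.003
t 11.15 p [0.6512 0.0831 0.1305] F [0.1  1.12 0.4 ] w -0.00
tool x [-0.996  0.086 -0.002] y [ 0.002  0.    -1.   ] z [-0.086 -0.996 -0.   ]
1 rel mm [ 65.4 -85.3]; 2 rel mm [65.8 -1.4]; 3 rel mm [65.7 82.9]; 4 rel mm [ 65.5 166.9]; 5 rel mm [ 65.4 250.9];
```

View pics/s6.png

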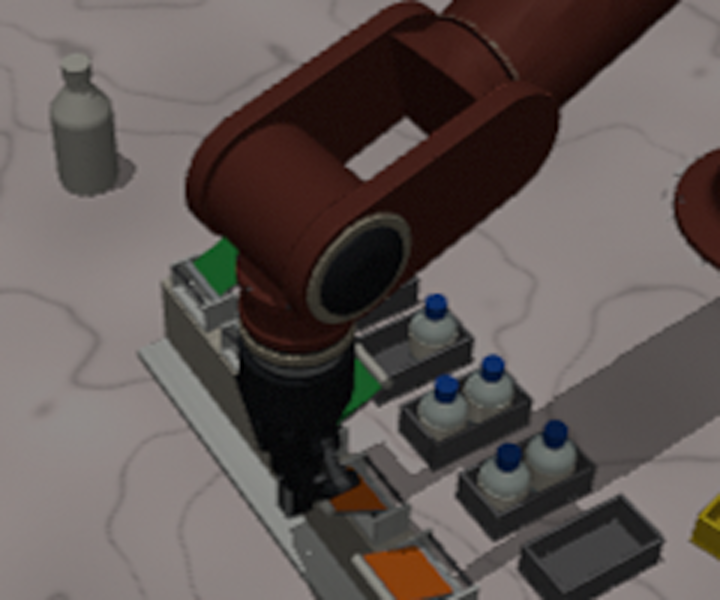

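```bash
python3 -m crank '[[[-1,-0.2,0.4,0,0],[-1,0.8,0,0,0],[-1,0.8,0,0,0],[-1,0.8,0,0,0],[-1,0.8,0,0,0],[-1,0.8,0,0,0],[-1,0.8,0,0,0],[-1,0.8,0,0,0]]]'; python3 -m crank '[[[-1,0.8,0,0,0],[-1,0.8,0,0,0],[-1,0,0,0,0],[-1,0,0,0,0],[-1,0,0,0,0]]]'; python3 -c "
from h import *
rep()
f=grab_frame('scene'); crop(f,'pics/s7.png',180,80,240,200,3)"
```

```text
time: 12.2
tool_pos: [0.5967, 0.0877, 0.1253]
tool_rot: [-0.031, 0.03, 0.706, -0.706]
contact_force: [0.2, 0.1, -0.3]
gripper_width: -0.004
time: 12.82
tool_pos: [0.5816, 0.089, 0.1254]
tool_rot: [0.03, -0.031, -0.706, 0.706]
contact_force: [-0.8, -0.5, 0.5]
gripper_width: 0.002
t 12.82 p [0.5816 0.089  0.1254] F [-0.81 -0.47  0.54] w 0.00
tool x [-0.996  0.086 -0.   ] y [ 0. -0. -1.] z [-0.086 -0.996 -0.   ]
1 rel mm [ -4.4 -85.6]; 2 rel mm [-4.  -1.7]; 3 rel mm [-4.1 82.6]; 4 rel mm [ -4.3 166.6]; 5 rel mm [ -4.4 250.6];
```

View pics/s7.png

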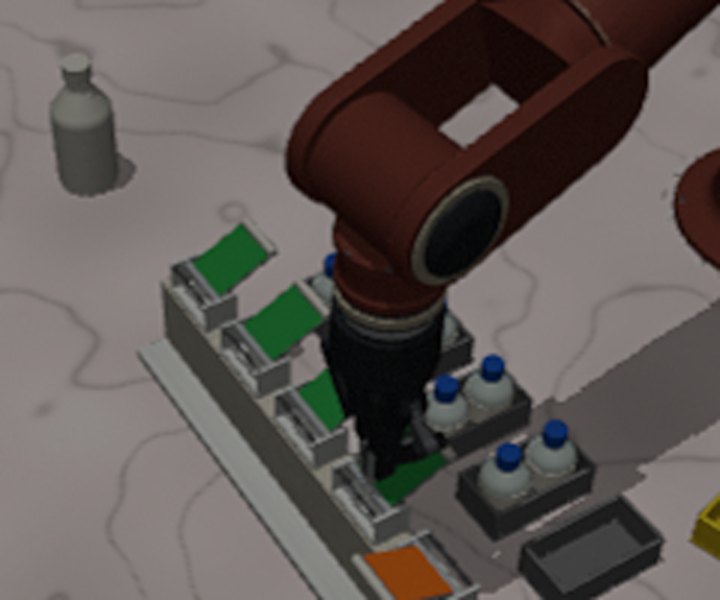

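```bash
python3 -m crank '[[[-1,-1,-2,0,0],[-1,-1,-3,0,0],[-1,0,-4,0,0],[-1,2.7,0,4.2,0],[-1,2.7,0,4.2,0],[-1,2.7,0,4.2,0],[-1,2.7,0,4.1,0],[-1,0,0,0,0]]]'; python3 -c "
from h import *
rep((4,-.092,.126))
f=grab_frame('top'); crop(f,'pics/t8.png',175,155,160,120,5)"
```

```text
time: 13.88
tool_pos: [0.4781, -0.0717, 0.2154]
tool_rot: [0.032, -0.032, -0.706, 0.707]
contact_force: [1.1, 0.9, 0.6]
gripper_width: -0.004
t 13.88 p [ 0.4781 -0.0717  0.2154] F [1.08 0.87 0.57] w -0.00
tool x [-0.996  0.09  -0.   ] y [ 0. -0. -1.] z [-0.09  -0.996  0.   ]
1 rel mm [ -93.5 -254.6]; 2 rel mm [ -93.  -170.8]; 3 rel mm [-93.2 -86.5]; 4 rel mm [-93.3  -2.4]; 5 rel mm [-93.5  81.6]; 
(4, -0.092, 0.126) shift cm [-0.13  8.94 -0.25]
```

View pics/t8.png

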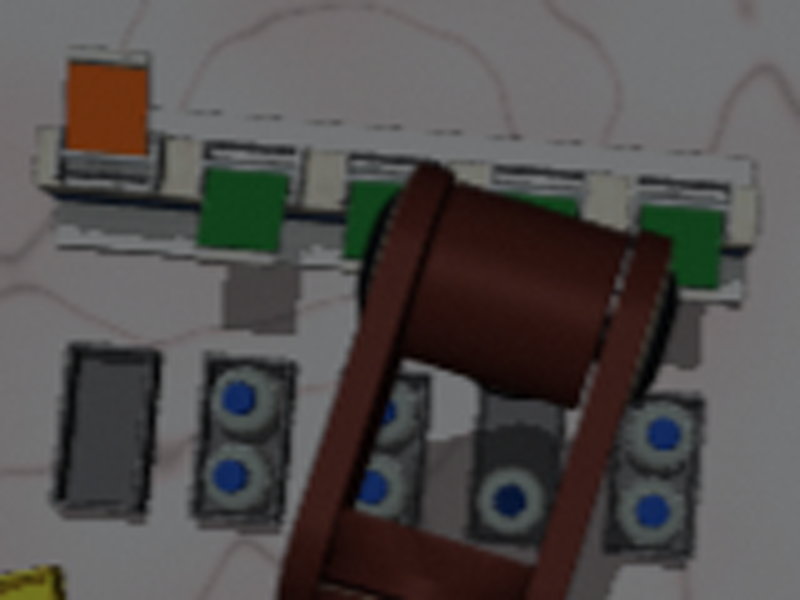

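```bash
python3 -m crank '[[[-1,0,2.2,-0.2,0],[-1,0,2.2,0,0],[-1,0,2.3,0,0],[-1,0,2.3,0,0],[-1,0,0,0,0],[-1,-0.8,0,0,0],[-1,-0.8,0,0,0],[-1,-0.8,0,0,0]]]'; python3 -m crank '[[[-1,-0.8,0,0,0],[-1,-0.8,0,0,0],[-1,-0.8,0,0,0],[-1,-0.8,0,0,0],[-1,-0.8,0,0,0],[-1,-0.8,0,0,0],[-1,-0.8,0,0,0],[-1,-0.8,0,0,0]]]'; python3 -m crank '[[[-1,-0.8,0,0,0],[-1,0,0,0,0],[-1,0,0,0,0],[-1,0,0,0,0]]]'; python3 -c "
from h import *
rep()
f=grab_frame('scene'); crop(f,'pics/s9.png',180,80,240,200,3)"
```

```text
time: 14.92
tool_pos: [0.5047, -0.0701, 0.1264]
tool_rot: [0.03, -0.031, -0.706, 0.707]
contact_force: [-1.0, -0.2, 0.1]
gripper_width: 0.001
time: 15.92
tool_pos: [0.5675, -0.0754, 0.1252]
tool_rot: [-0.031, 0.03, 0.706, -0.706]
contact_force: [0.0, -1.1, -0.1]
gripper_width: -0.001
time: 16.42
tool_pos: [0.5749, -0.076, 0.1253]
tool_rot: [-0.031, 0.03, 0.706, -0.706]
contact_force: [0.3, -0.2, 0.1]
gripper_width: 0.001
t 16.43 p [ 0.5749 -0.076   0.1253] F [ 0.32 -0.19  0.1 ] w 0.00
tool x [-0.996  0.086  0.   ] y [-0.  0. -1.] z [-0.086 -0.996 -0.   ]
1 rel mm [   3.3 -250.5]; 2 rel mm [   3.8 -166.6]; 3 rel mm [  3.6 -82.3]; 4 rel mm [3.5 1.7]; 5 rel mm [ 3.3 85.7];
```

View pics/s9.png

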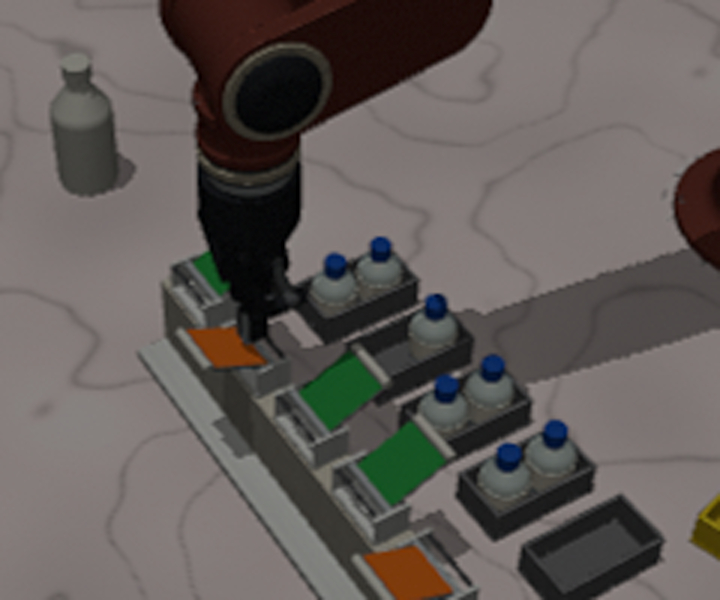

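Tag 4 is over on the orange side. Retreat up and away to the right, then check.

```bash
python3 -m crank '[[[-1,1,-2,0,0],[-1,1,-3,0,0],[-1,0,-4,0,0],[-1,0,-3,0,0],[-1,3,0,5,0],[-1,3,0,5,0],[-1,3,0,5,0],[-1,3,0,5,0]]]'; python3 -m crank '[[[-1,3,0,5,0],[-1,3,0,5,0],[-1,3,0,5,0],[-1,0,0,5,0],[-1,0,0,5,0],[-1,0,0,0,0],[-1,0,0,0,0],[-1,0,0,0,0]]]'; python3 -c "
from h import *
rep()
f=grab_frame('scene'); crop(f,'pics/s10.png',180,80,240,200,3)
f=grab_frame('top'); crop(f,'pics/t10.png',175,155,160,120,5); cv2.imwrite('pics/t10f.png',f['frame'][:,:,::-1])"
```

```text
time: 17.48
tool_pos: [0.4171, -0.2644, 0.2455]
tool_rot: [0.03, -0.031, -0.706, 0.707]
contact_force: [0.5, -0.7, -0.4]
gripper_width: 0.0
time: 18.48
tool_pos: [0.3076, -0.5035, 0.2456]
tool_rot: [0.03, -0.03, -0.706, 0.707]
contact_force: [-0.1, -0.1, -0.4]
gripper_width: 0.002
t 18.48 p [ 0.3076 -0.5035  0.2456] F [-0.05 -0.07 -0.42] w 0.00
tool x [-0.996  0.085 -0.   ] y [ 0. -0. -1.] z [-0.085 -0.996  0.   ]
1 rel mm [-225.6 -699.7]; 2 rel mm [-225.2 -615.8]; 3 rel mm [-225.3 -531.5]; 4 rel mm [-225.5 -447.5]; 5 rel mm [-225.6 -363.5];
```

View pics/s10.png

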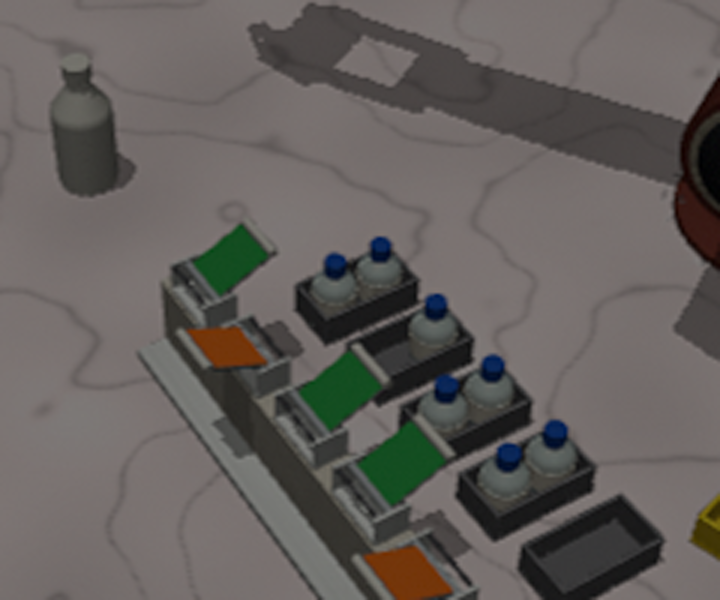

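View pics/t10.png

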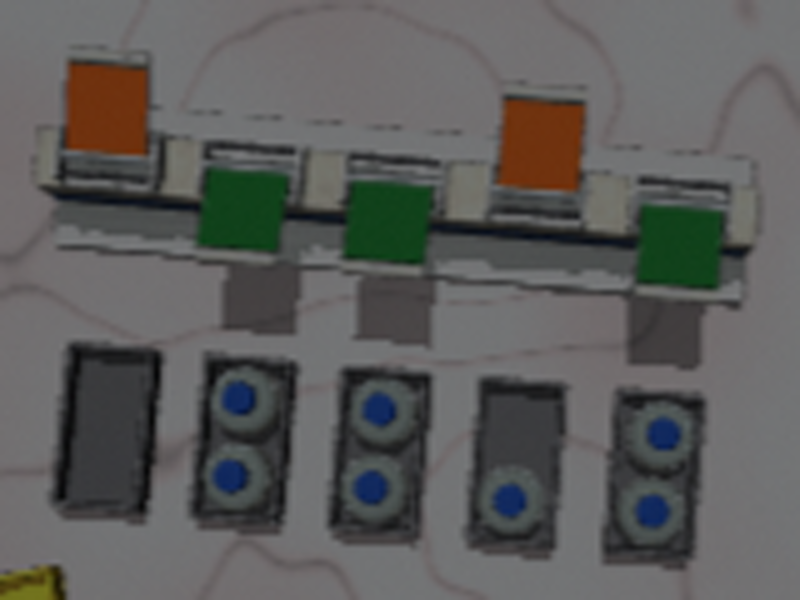

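View pics/t10f.png

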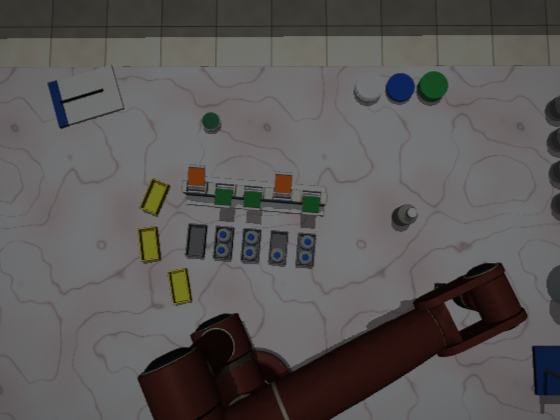

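The pattern is orange, green, green, orange, green from the left, which matches the bins. The bottles, dishes (210,121) and white bottle (407,214) are in the same places as before, and the arm is clear of everything.

```bash
python3 -c "
from plant import *
print(job_done())"
```

```text
the job is handed in; nothing more can be done
None
```

I handed the job in at about 18.5 s with all five tags set to match their bins. The system reported no verdict.

- **What I did:** counting bays from the robot's left, bays 2, 3 and 5 hold full bins, bay 1 an empty one and bay 4 a single bottle. With the shut fingertips I pushed tags 2, 3 and 5 over to green (bin side) and tag 4 over to orange (far side). Tag 1 was already orange, so I left it alone.
- **Last checks:** the final top and scene pictures show orange, green, green, orange, green, each tag lying at its end position. By eye, the bottles, the dishes and the white bottle are where they started. The arm was parked clear of everything, and the wrist force readings between moves never went above about 2 N, which is noise level.
- **Not measured:** tag angles, tag speeds and fingertip contact forces cannot be read directly, so I judged rest and angle from the pictures.

No check failed or disagreed, apart from a camera mismatch of up to 2.3 pixels on the tag edges, largest in bay 3.

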